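Index the rotary table to its next notch

ROBOT

A 7-joint arm with a two-finger parallel gripper is mounted at the origin on a cart in front of the work surface, level with it; the furniture and walls round the work are solid. World frame = base frame: x ahead of the robot, y to its left, z up, the work surface at z = 0. Lengths are in m, angles in degrees, forces in N, time in s.
With the tool pointing down it reaches from about 0.4 to 0.9 m from the base axis. Payload 5.5 kg.
Tool frame: the origin (TCP) lies at the very end of the fingers, on their centre line; the grasp point (between the pads) lies 19 mm behind it; z points along the fingers, y is the line along which they close (so a half turn about z gives the same grasp; the last joint's range is limited). The gripper opens to 92 mm and grips with 3 to 60 N. Pads are 19 mm wide; open, the fingers measure 130 mm over their backs; the gripper's body (75 mm by 190 mm) begins 47 mm behind the grasp point.
Start: joints at [-53.102, 28.699, -24.465, 88.831, 12.651, 65.22, -12.049], TCP at [0.242, 0.603, 0.227] pointing down, gripper open.
Joint ranges: [-164.97, 164.97], [-17.58, 116.51], [-87.97, 89.64], [11.32, 138.91], [-80.73, 260.73], [10.89, 115.49], [-147.41, 147.41]. Speed limits (degrees/s): [147.25, 147.25, 180, 180, 180, 180, 180].

INTERFACE

Orientations are given as [roll, pitch, yaw] about the fixed x, y, z axes, in that order (R = Rz(yaw) Ry(pitch) Rx(roll)).
In Python, from station import status, grab_frame, camera_params, bot, spotter gives the robot as it stands.
- The arm moves only by the tool apply_moves, never from a script. Its argument "steps" is a list of rows, each a list of 3 entries, a list of its own where there are three numbers: the opening in per cent of the stroke, from 0 (shut) to 100 (fully open), then the shift along the tool's x, y, z in m, then the turn, a rotation vector about the tool's x, y, z in degrees. In form: [[jaw, [x, y, z], [ax, ay, az]], ...]. A call has 1 to 20 rows; each row shifts and turns the commanded pose from where the row before left it, along the tool's axes as they then stand; what a row does not reach is not made up. A row lasts 1/10 s, in which the tool goes at most 50 mm and 8.59 degrees, less where a joint would pass 70% of its speed; a pose out of reach is approached as far as the arm can. A call is refused whole if a number of a shift passes 0.05 or a number of a turn 8.59, either way. A call with a gripper value outside its range is refused whole. The fingers move at their own pace and stop on an object; "squeeze" is the grip in N (left out, the last holds). Time passes only in rows, so rows that do not move let the fingers close. It gives the time, the measured TCP pose, the force, the opening and the grip force at its end, in the units of the state.
- status.sense(): the state, without advancing time (a new reading comes with each control period).
- grab_frame(name): name is "scene" or "top"; returns the picture (384x512x3 uint8, red, green, blue); there is no depth.
- camera_params(name): a dict with "fx", "fy", "cx", "cy" (pixels), "D" ([k1, k2, p1, p2, k3] as OpenCV has them; the pictures are not rectified), "extrinsics" (4x4, takes a point from world to camera coordinates). Camera axes: x right, y up, looking along -z (the intrinsics and any distortion apply to the point x, -y, -z); pixel columns grow to the right and rows downward; lengths in m; the calibration is good to about 2 mm. A picture is of the moment at which its call begins. camera_params takes no time and is no camera call.
- bot.close_job(): hands the job in; it is judged then, once.
Trained networks look in the newest picture that a camera, given by its name, has taken for a name from the list of things; names that differ only in an ending like _2 or _b are one class to them, and where a whole thing is asked for, a point or a joint stands for the part that bears it (a point fixed in the world has none). Each returns a list of dicts, best first, with "conf" (0 to 1); they miss things now and then, are a little off and sometimes report something else, mostly with a low value. They report only what shows in the picture. A call takes as long as a camera call.
- spotter.trace(camera, name): "region" (384x512 bool, what is visible of it) and "rect" ([left, top, width, height] in pixels, round what is visible of it).
The state is a dict: "time_s": time; "qpos": joint angles; "joint_vel": joint speeds; "joint_torque": joint torques, N m; "tcp_pos": TCP position; "orientation": TCP orientation; "wrist_force": force on the tool from outside, world axes, zero at the start; "ft_torque": the same for the moment, N m; "gripper_width": finger opening in m; "gripper_force": force on a finger pad.
Only numpy, scipy, OpenCV 4.12 (cv2) and the standard library are available. Lean on these libraries where they do the work, as an engineer would, in place of code of your own. Each camera call takes 0.05 s, during which the arm holds its last target. There are 200 camera calls.

TASK

Index the rotary table by one position: with the fingertips press the red spring plunger down, turn the table clockwise (seen from above) while it is out of its notch, and leave the table locked in the very next notch with the plunger sprung fully up again. Only press and push, do not pinch the plunger or its arm, do not touch the steel flange on the table, and leave the jar, spool, tape measure and bolt where they are.

Things in the scene. Friction and masses are not known exactly. Their poses are not given: they have to be found in the camera images.
- indexer: Blue cast foot of the rotary table, fixed to the bench, 196 mm across. Origin on the bench under the table's vertical axis; z up. Its -x axis points to the notch in which the plunger is locked at the start. A steel index plate (200 mm across, top 40 mm above the bench, 6 mm thick, fixed to the foot) has 8 notches in its rim, 45 degrees apart, 12 mm wide.
- table_axis (a point): Point on the vertical axis of the table, 40 mm above the bench (top of the index plate); fixed.
- plunger_top (a point): Centre of the flat top of the red plunger head (34 mm across, 12 mm high); 112 mm from the table's axis, 78 mm above the bench while the plunger is up. The head stands on the end of a grey outrigger arm of the turntable (30 mm wide, top 56 mm above the bench, reaching 128 mm from the axis) and goes round with the table. 10 mm of free space lie between the arm and the raised head.
- plunger (a joint): How far the plunger is pressed down, m: 0 fully up, 0.009 fully down. A spring pushes it up, 4 N at the top to 8 N at the bottom. Up, its brass dog (8 mm wide) sits in a notch of the index plate and locks the table. Pressed 6 mm or more, the dog is below the plate and the table is free. Let go between notches, it stays about 6 mm down, with the dog sliding under the plate, and springs up by itself when it comes to a notch.
- turntable (a joint): Angle of the turntable, rad, about 0 at the start (0.02 of play in a notch), growing clockwise seen from above; next notch at 0.785. It stays where it is left; 2 to 3 N at the plunger turn it. A fingertip pressing on the head brings it round by friction, slipping a few mm ahead; with the dog under the plate the head's side can be pushed too, until the dog springs into the notch and stops it.
- flange: Bright steel flange bolted on the turntable and turning with it, 112 mm across, its face 68 mm and its hub and nut up to 78 mm above the bench; origin on the table's axis at bench level. Not to be touched.
- jar: Loose black-lidded jar, 64 mm across, 96 mm tall, origin under its centre. Bystander.
- spool: Loose solder spool, 54 mm across, 37 mm tall, origin under its centre. Bystander.
- tape: Loose green tape measure, 39 x 79 x 63 mm, origin under its centre. Bystander.
- bolt: Loose steel bolt, 66 mm long, lying on the bench, origin under its centre. Bystander.

How it is judged (in metres and radians):
On the way, in this order (a step that is already met when the one before it is completed fails the run):
1. the plunger is pressed clear of its first notch by the fingers (value of joint plunger above 0.006 m and contact force between the fingers and plunger above 1 N and value of joint turntable between -0.6 and 0.6 rad), for 0.1 s.
2. the table stands in the next notch clockwise and the plunger has sprung up into it (value of joint turntable between 0.75 and 0.82 rad and value of joint plunger below 0.002 m), for 0.2 s.
At the end, for the whole second after the job is handed in: The turntable is at rest in the next notch clockwise (0.785 rad, within 0.035) with the plunger fully up (within 2 mm) (all of step 2 and velocity of joint turntable between -0.05 and 0.05 rad/s); the robot touches nothing.
It fails at once if the plunger head or its arm is pinched: the fingers touch the table while the grasp point between the pads is within 22 mm of the plunger's axis and lower than 4 mm above its top (horizontal distance between the grasp point and plunger_top below 0.022 m and z of the grasp point in the frame of plunger_top below 0.004 m and contact force between the fingers and indexer above 0.5 N).
It fails at once if the robot touches the steel flange (more than 1 N) (contact force between any of the fingers, the arm and flange above 1 N).
It fails at once if the jar, spool, tape measure or bolt is moved or lifted by more than 15 mm, or tipped over (distance of any of jar, spool, tape, bolt from where it was at the start of the episode above 0.015 m or angle between any of jar, spool, tape's own z axis and vertical above 0.35 rad).
It also fails if it takes over 42 s, if anything falls off the work surface, if the arm or the gripper's body presses on something with over 40 N, if the wrist force passes 120 N, or if a joint passes its speed limit or range.

## Working session

There is one attempt and no reset: what is moved stays moved. The work goes in short steps, Python scripts to look and compute and a tool call to move; the robot and the scene stay as the last step left them, time stands still between calls to the robot, and variables do not carry over. Pictures are saved under pics/ and viewed, at most 10 in all, crops included, and the job is handed in when it is done.

Besides the shell and the picture viewer there is one more tool, called after "Request:" in YAML: its name, and indented under it one key for each argument. apply_moves: Moves the arm, as the interface text tells. Its arguments: {"type":"object","properties":{"steps":{"type":"array"},"squeeze":{"type":"number"}},"required":["steps"]}

```bash
mkdir -p pics
cat > h.py <<'E'
import numpy as np,cv2
from station import status,grab_frame,camera_params,bot,spotter
def ray(cam,uv):
    p=camera_params(cam);K=np.array([[p['fx'],0,p['cx']],[0,p['fy'],p['cy']],[0,0,1]])
    n=cv2.undistortPoints(np.array([[uv]],float),K,np.array(p['D'],float))[0,0]
    E=np.array(p['extrinsics']);R=E[:3,:3];t=E[:3,3]
    return -R.T@t, R.T@np.array([n[0],-n[1],-1])
def atz(cam,uv,z):
    o,d=ray(cam,uv);return o+d*(z-o[2])/d[2]
def proj(cam,X):
    p=camera_params(cam);K=np.array([[p['fx'],0,p['cx']],[0,p['fy'],p['cy']],[0,0,1]])
    E=np.array(p['extrinsics']);c=(E[:3,:3]@np.atleast_2d(X).T).T+E[:3,3]
    c=c*[1,-1,-1]
    return cv2.projectPoints(c.reshape(-1,1,3),np.zeros(3),np.zeros(3),K,np.array(p['D'],float))[0][:,0]
E
python3 - <<'E'
from h import *
ims=[grab_frame(n) for n in('scene','top')]
for n,i in zip(('scene','top'),ims): cv2.imwrite(f'pics/{n}0.png',i[:,:,::-1])
for c in('scene','top'):
  for n,z in(('plunger',.074),('flange',.068),('indexer',.03),('jar',.09),('spool',.037),('tape',.06),('bolt',.005)):
    for r in spotter.trace(c,n)[:1]:
      v,u=np.nonzero(r['region']);m=(u.mean(),v.mean())
      print(c,n,round(r['conf'],2),r['rect'],np.round(m,1),np.round(atz(c,m,z),3))
s=status.sense();print(s['time_s'],s['tcp_pos'],s['orientation'],s['wrist_force'])
E
```

```text
scene flange 0.94 [265.5, 197.2, 34.3, 27.2] [284.6 210.6] [ 0.558 -0.165  0.068]
scene indexer 0.47 [291.0, 260.2, 27.4, 35.4] [306.1 278.5] [ 0.43  -0.354  0.03 ]
scene jar 0.62 [158.7, 154.9, 25.1, 33.2] [170.9 170.1] [0.431 0.222 0.09 ]
scene spool 0.77 [340.2, 226.4, 16.5, 22.4] [346.4 236.9] [ 0.622 -0.346  0.037]
scene tape 0.61 [293.3, 261.6, 24.8, 34.5] [306.1 278.1] [ 0.41  -0.367  0.06 ]
top plunger 0.58 [296.2, 215.6, 15.1, 13.0] [302.9 220.8] [ 0.452 -0.163  0.074]
top flange 0.85 [280.8, 164.2, 39.4, 39.7] [300.8 181.7] [ 0.563 -0.16   0.068]
top jar 0.63 [133.3, 206.1, 28.4, 23.5] [148.  218.6] [0.459 0.264 0.09 ]
top spool 0.6 [345.9, 149.0, 21.5, 20.2] [355.8 158.4] [ 0.636 -0.33   0.037]
top tape 0.88 [348.8, 221.4, 29.7, 15.5] [361.1 227.6] [ 0.433 -0.332  0.06 ]
top bolt 0.48 [124.7, 162.6, 13.6, 16.6] [134.3 171.8] [0.599 0.329 0.005]
0.8 [0.2415351  0.6034658  0.22675256] [ 1.79996254e+02 -1.06683056e-03  1.58187798e+02] [-0.29183014 -0.48800974  0.2782889 ]
```

Run:
```python
import cv2,numpy as np
a=cv2.imread('pics/scene0.png');b=cv2.imread('pics/top0.png')
a=cv2.resize(a[150:310,220:380],(640,640)[:2])[:, :];b=cv2.resize(b[110:270,260:400],(525,600),interpolation=cv2.INTER_CUBIC)
a=cv2.resize(a,(600,600))
cv2.imwrite('pics/a.png',a);cv2.imwrite('pics/b.png',b)
```

```text
(no output)
```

View pics/a.png

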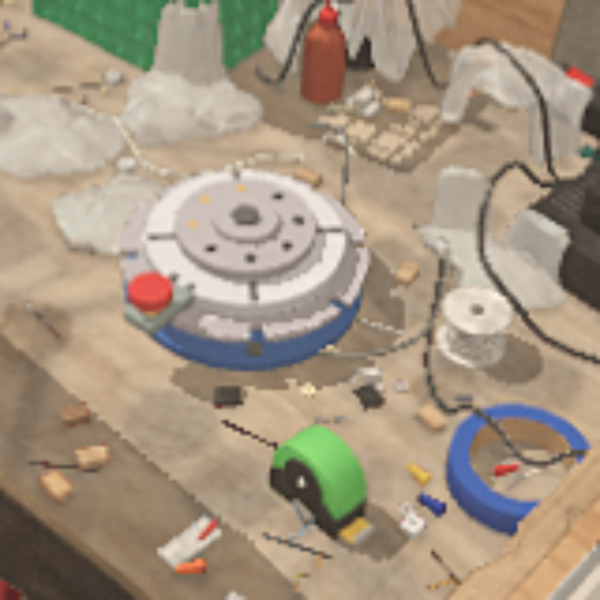

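View pics/b.png

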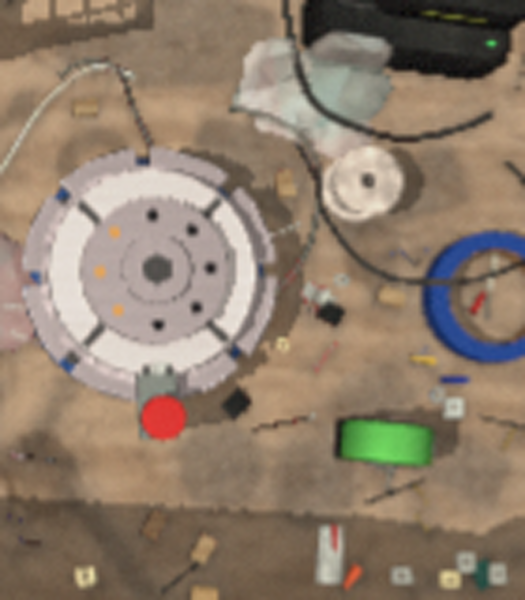

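View pics/scene0.png

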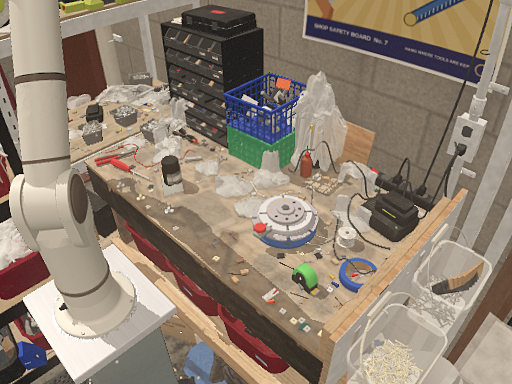

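The scene view shows the red head at the left front of the table, about (260,228) px, and the top view shows it at about (303,221). It sits on the robot side, so clockwise means towards +y. The tape and spool are off to the right. Next I'll refine the pose.

Run:
```python
from h import *
P=[]
for c,box in(('scene',(250,215,272,242)),('top',(290,208,316,235))):
  im=cv2.imread(f'pics/{c}0.png').astype(int);x0,y0,x1,y1=box;s=im[y0:y1,x0:x1]
  w=np.clip(s[:,:,2]-s[:,:,1]-40,0,60)
  v,u=np.mgrid[y0:y1,x0:x1];m=((u*w).sum()/w.sum(),(v*w).sum()/w.sum());P.append((c,m));print(c,m,(w>20).sum(),atz(c,m,.074))
rays=[ray(c,m) for c,m in P]
A=0;b=0
for o,d in rays:
  d=d/np.linalg.norm(d);M=np.eye(3)-np.outer(d,d);A=A+M;b=b+M@o
print('tri',np.linalg.solve(A,b))
# axis: notches seen in top crop b.png (opposite pairs), z=.043 ; hub hex
for uv,z in(((157,268),.078),((143,160),.04),((63,194),.04),((34,277),.04),((68,361),.04),((235,352),.04),((263,270),.04)):
  print(uv,np.round(atz('top',(260+uv[0]*140/525-.4,110+uv[1]*160/600-.4),z),4))
```

```text
scene (np.float64(259.58008871365206), np.float64(227.25973385904388)) 105 [ 0.45158153 -0.1651824   0.074     ]
top (np.float64(303.2652236652237), np.float64(221.007215007215)) 119 [ 0.45170179 -0.16443116  0.074     ]
tri [ 0.45184975 -0.16465402  0.07342202]
(157, 268) [ 0.5641 -0.1603  0.078 ]
(143, 160) [ 0.6537 -0.1566  0.04  ]
(63, 194) [ 0.6266 -0.0934  0.04  ]
(34, 277) [ 0.5612 -0.0702  0.04  ]
(68, 361) [ 0.4958 -0.0962  0.04  ]
(235, 352) [ 0.5026 -0.2266  0.04  ]
(263, 270) [ 0.5668 -0.2498  0.04  ]
```

Request:
apply_moves:
  steps:
    - [0,[-0.04,-0.015,0],[0,0,-7.4]]
    - [0,[-0.04,-0.015,0],[0,0,-7.4]]
    - [0,[-0.04,-0.015,0],[0,0,-7]]
    - [0,[-0.04,-0.04,0],[0,0,0]]
    - [0,[-0.03,-0.04,0],[0,0,0]]
    - [0,[-0.01,-0.04,0],[0,0,0]]
    - [0,[0,-0.045,0],[0,0,0]]
    - [0,[0,-0.045,0],[0,0,0]]
    - [0,[0,-0.045,0],[0,0,0]]
    - [0,[0,-0.045,0],[0,0,0]]
    - [0,[0,-0.045,0],[0,0,0]]
    - [0,[0,0,0],[0,0,0]]
    - [0,[0,0,0],[0,0,0]]

```text
time_s: 2.1
tcp_pos: [0.4217, 0.1892, 0.2271]
orientation: [180.0, 0.1, 179.8]
wrist_force: [1.6, 0.5, 0.1]
gripper_width: 0.0008
gripper_force: 0.0
```

Request:
apply_moves:
  steps:
    - [0,[-0.005,-0.045,0],[0,0,0]]
    - [0,[-0.005,-0.045,0],[0,0,0]]
    - [0,[-0.005,-0.045,0],[0,0,0]]
    - [0,[-0.005,-0.045,0],[0,0,0]]
    - [0,[-0.005,-0.045,0],[0,0,0]]
    - [0,[-0.005,-0.045,0],[0,0,0]]
    - [0,[0,-0.045,0],[0,0,0]]
    - [0,[0,-0.039,0],[0,0,0]]
    - [0,[0,0,0.04],[0,0,0]]
    - [0,[0,0,0.04],[0,0,0]]
    - [0,[0,0,0.04],[0,0,0]]
    - [0,[0,0,0.01],[0,0,0]]
    - [0,[0,0,0],[0,0,0]]
    - [0,[0,0,0],[0,0,0]]
    - [0,[0,0,0],[0,0,0]]

```text
time_s: 3.6
tcp_pos: [0.4531, -0.1641, 0.0986]
orientation: [-179.9, 0.2, -180.0]
wrist_force: [0.2, 0.6, -0.0]
gripper_width: 0.0008
gripper_force: 0.0
```

Run:
```python
from h import *
a=grab_frame('scene');b=grab_frame('top')
f=lambda i:cv2.resize(i,(400,400),interpolation=cv2.INTER_CUBIC)
cv2.imwrite('pics/c.png',np.hstack([f(a[170:270,220:320]),f(b[140:260,240:360])])[:,:,::-1])
```

```text
(no output)
```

View pics/c.png

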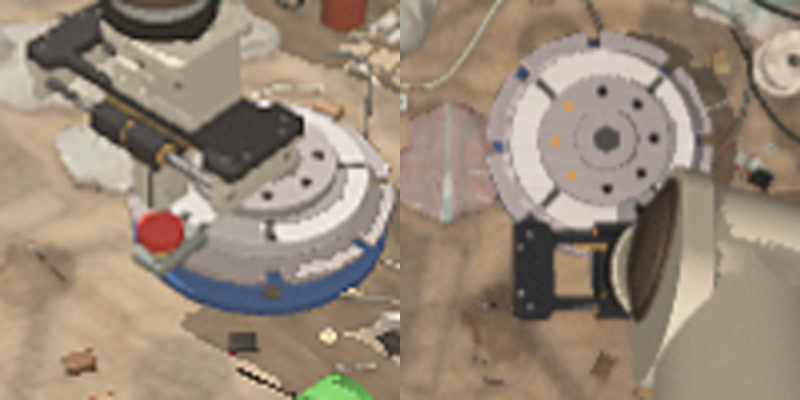

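The left panel shows the red head at (160,230) with a pale finger hanging behind it at about (150,190). I'll check that against the projected TCP.

Run:
```python
from h import *
X=np.array([[.4531,-.1641,.0986],[.4531,-.1641,.15],[.452,-.1647,.078]])
print((proj('scene',X)-[220,170])*4)
c=cv2.imread('pics/c.png')[100:300,60:300];cv2.imwrite('pics/d.png',cv2.resize(c,(720,600),interpolation=cv2.INTER_CUBIC))
```

```text
[[158.53547844 201.44975919]
 [158.13000112 145.16396565]
 [158.21089065 224.26956287]]
```

View pics/d.png

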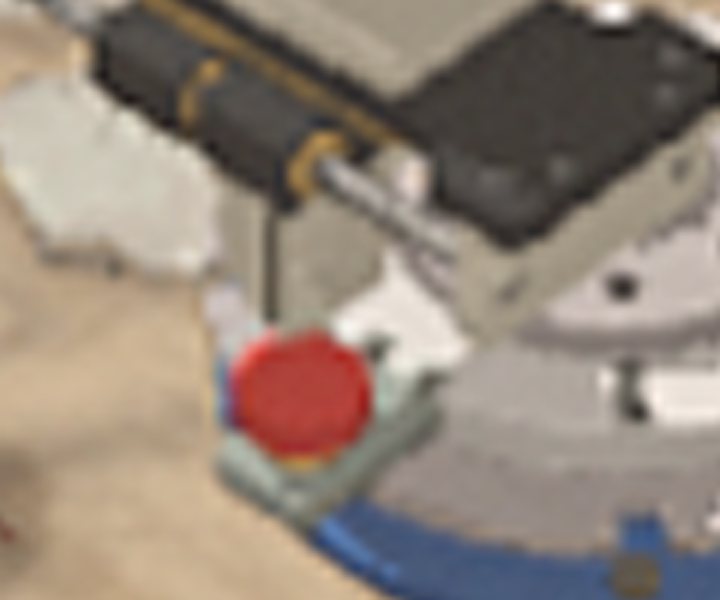

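The closed fingers are straight above the red head, with the gap line at d(270,250) and the head at (300,395). I'll go down and press.

Request:
apply_moves:
  steps:
    - [0,[0,0,0.01],[0,0,0]]
    - [0,[0,0,0.006],[0,0,0]]
    - [0,[0,0,0.004],[0,0,0]]
    - [0,[0,0,0.003],[0,0,0]]
    - [0,[0,0,0],[0,0,0]]
    - [0,[0,0,0],[0,0,0]]

```text
time_s: 4.3
tcp_pos: [0.4508, -0.164, 0.0737]
orientation: [180.0, -0.1, 180.0]
wrist_force: [-2.4, 0.1, 6.4]
gripper_width: 0.0006
gripper_force: 2.8
```

Request:
apply_moves:
  steps:
    - [0,[0,0,0.002],[0,0,0]]
    - [0,[0,0,0.002],[0,0,0]]
    - [0,[0,0,0],[0,0,0]]
    - [0,[0,0,0],[0,0,0]]

```text
time_s: 4.7
tcp_pos: [0.4507, -0.164, 0.0699]
orientation: [180.0, -0.0, 180.0]
wrist_force: [-1.9, -0.1, 7.1]
gripper_width: 0.0007
gripper_force: 3.6
```

Request:
apply_moves:
  steps:
    - [0,[0,0,0.0005],[0,0,0]]
    - [0,[0,0,0],[0,0,0]]
    - [0,[0,0.005,0],[0,0,0]]
    - [0,[0,0.005,0],[0,0,0]]
    - [0,[-0.0005,0.005,0],[0,0,0]]
    - [0,[-0.0005,0.005,0],[0,0,0]]
    - [0,[-0.001,0.005,0],[0,0,0]]
    - [0,[-0.001,0.005,0],[0,0,0]]
    - [0,[0,0,0],[0,0,0]]

```text
time_s: 5.6
tcp_pos: [0.4549, -0.1339, 0.0698]
orientation: [-180.0, 0.1, -180.0]
wrist_force: [-1.1, 0.4, 7.6]
gripper_width: 0.0009
gripper_force: 3.6
```

Run:
```python
from h import *
a=grab_frame('scene');b=grab_frame('top')
f=lambda i:cv2.resize(i,(400,400),interpolation=cv2.INTER_CUBIC)
cv2.imwrite('pics/e.png',np.hstack([f(a[180:260,230:310]),f(b[140:260,240:360])])[:,:,::-1])
```

```text
(no output)
```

View pics/e.png

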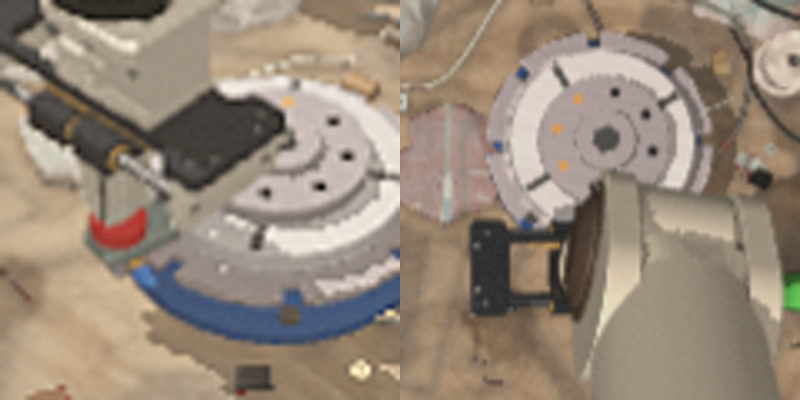

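The slots have turned with the finger. The emptied notch shows at left panel (160,268), and the red head is under the finger at (118,232). Continuing around the arc.

Request:
apply_moves:
  steps:
    - [0,[-0.0013,0.0047,0],[0,0,0]]
    - [0,[-0.0013,0.0047,0],[0,0,0]]
    - [0,[-0.0017,0.0046,0],[0,0,0]]
    - [0,[-0.0018,0.0046,0],[0,0,0]]
    - [0,[-0.0021,0.0045,0],[0,0,0]]
    - [0,[-0.0022,0.0044,0],[0,0,0]]
    - [0,[-0.0025,0.0042,0],[0,0,0]]
    - [0,[-0.0025,0.0042,0],[0,0,0]]
    - [0,[0,0,0],[0,0,0]]

```text
time_s: 6.6
tcp_pos: [0.4709, -0.098, 0.0699]
orientation: [-180.0, 0.1, 180.0]
wrist_force: [-1.0, 1.0, 6.6]
gripper_width: 0.0005
gripper_force: 3.6
```

```bash
cat > ang.py <<'E'
from h import *
def ang(im):
    p=np.array([.564,-.161]);s=im.astype(int)
    m=((s[:,:,0]-s[:,:,2])>70)&(s[:,:,0]>150)&(s[:,:,1]>s[:,:,2]+25)
    n,l,st,ce=cv2.connectedComponentsWithStats(m.astype(np.uint8))
    out=[]
    for k in range(1,n):
        q=atz('top',ce[k],.068)[:2]-p
        if .015<np.hypot(*q)<.056: out.append((round(float(np.degrees(np.arctan2(q[1],q[0]))),1),round(float(np.hypot(*q)),3),int(st[k,4])))
    return out
E
python3 - <<'E'
from ang import *
print(ang(cv2.imread('pics/top0.png')[:,:,::-1]));b=grab_frame('top');print(ang(b))
E
```

```text
[(47.2, 0.043, 7), (91.5, 0.043, 8), (136.4, 0.043, 7)]
[(13.4, 0.043, 6), (58.9, 0.043, 6)]
```

Request:
apply_moves:
  steps:
    - [0,[-0.0029,0.004,0],[0,0,0]]
    - [0,[-0.0029,0.004,0],[0,0,0]]
    - [0,[-0.0031,0.0038,0],[0,0,0]]
    - [0,[0,0,0],[0,0,0]]
    - [0,[0,0,0],[0,0,0]]

```text
time_s: 7.15
tcp_pos: [0.4798, -0.0862, 0.07]
orientation: [-180.0, 0.1, 180.0]
wrist_force: [-0.3, 1.2, 6.6]
gripper_width: 0.0001
gripper_force: 3.6
```

Run:
```python
from ang import *
b=grab_frame('top');print(ang(b))
```

```text
[(6.6, 0.042, 7), (51.5, 0.043, 7)]
```

Request:
apply_moves:
  steps:
    - [0,[0,0,-0.0015],[0,0,0]]
    - [0,[-0.0016,0.0018,0],[0,0,0]]
    - [0,[-0.0016,0.0018,0],[0,0,0]]
    - [0,[-0.0016,0.0018,0],[0,0,0]]
    - [0,[0,0,0],[0,0,0]]
    - [0,[0,0,0],[0,0,0]]

```text
time_s: 7.8
tcp_pos: [0.4843, -0.0814, 0.0714]
orientation: [-180.0, 0.1, 180.0]
wrist_force: [0.4, -0.7, 6.5]
gripper_width: 0.0004
gripper_force: 3.3
```

Run:
```python
from ang import *
b=grab_frame('top');print(ang(b));s=status.sense();print(s['tcp_pos'],s['wrist_force'])
```

```text
[(2.7, 0.042, 7), (47.8, 0.043, 8)]
[ 0.4842797  -0.08135857  0.07137379] [-0.26436951 -0.73660584  6.9809985 ]
```

Request:
apply_moves:
  steps:
    - [0,[-0.0008,0.0009,0],[0,0,0]]
    - [0,[0,0,0],[0,0,0]]
    - [0,[0,0,-0.003],[0,0,0]]
    - [0,[0,0,-0.004],[0,0,0]]
    - [0,[0,0,-0.01],[0,0,0]]
    - [0,[0,0,-0.03],[0,0,0]]
    - [0,[0,0,-0.04],[0,0,0]]
    - [0,[0.03,0.04,-0.02],[0,0,0]]
    - [0,[0.02,0.045,0],[0,0,0]]
    - [0,[0,0.045,0],[0,0,0]]
    - [0,[0,0.045,0],[0,0,0]]
    - [0,[0,0.045,0],[0,0,0]]
    - [0,[0,0,0],[0,0,0]]
    - [0,[0,0,0],[0,0,0]]

```text
time_s: 9.25
tcp_pos: [0.4356, 0.1382, 0.1763]
orientation: [-180.0, -0.0, -179.8]
wrist_force: [-0.1, -0.3, 0.3]
gripper_width: 0.0003
gripper_force: 0.0
```

Run:
```python
from ang import *
a=grab_frame('scene');b=grab_frame('top');print(ang(b))
R=[]
for c,im,X in(('scene',a,[.482,-.0845,.074]),('top',b,[.482,-.0845,.074])):
  u0,v0=proj(c,np.array(X))[0].round().astype(int);v,u=np.mgrid[v0-13:v0+14,u0-13:u0+14]
  s=im[v0-13:v0+14,u0-13:u0+14].astype(int);w=np.clip(s[:,:,0]-s[:,:,1]-40,0,60);m=((u*w).sum()/w.sum(),(v*w).sum()/w.sum());R.append(ray(c,m));print(c,m,(w>20).sum(),atz(c,m,.074))
A=0;B=0
for o,d in R:
  d=d/np.linalg.norm(d);M=np.eye(3)-np.outer(d,d);A=A+M;B=B+M@o
print('tri',np.linalg.solve(A,B))
f=lambda i:cv2.resize(i,(400,400),interpolation=cv2.INTER_CUBIC)
cv2.imwrite('pics/f.png',np.hstack([f(a[180:260,230:310]),f(b[140:260,240:360])])[:,:,::-1])
```

```text
[(2.7, 0.042, 7), (47.2, 0.043, 7), (92.0, 0.043, 7)]
scene (np.float64(247.39262041537782), np.float64(209.69266460450729)) 79 [ 0.48030106 -0.08742555  0.074     ]
top (np.float64(274.87647156358815), np.float64(210.41850439396453)) 105 [ 0.4815237  -0.08474353  0.074     ]
tri [ 0.48188746 -0.0852024   0.07157239]
```

View pics/f.png

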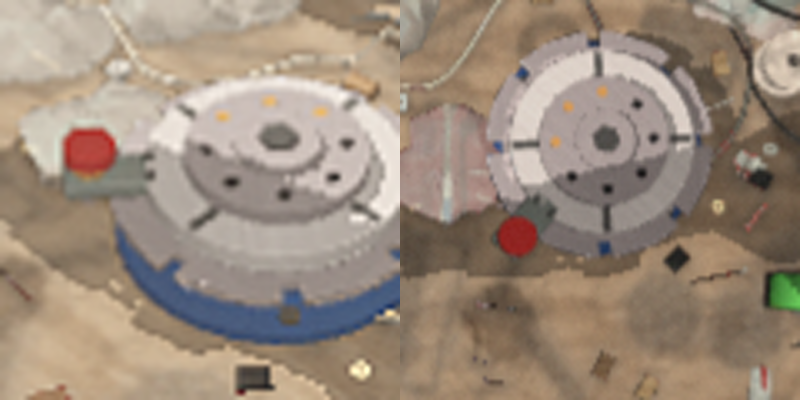

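Run:
```python
from h import *
def cen(im,u0,v0):
  v,u=np.mgrid[v0-12:v0+13,u0-12:u0+13];s=im[v0-12:v0+13,u0-12:u0+13].astype(float)
  w=np.clip((s[:,:,0]-s[:,:,1])/(s[:,:,0]+1)-.3,0,.3)*(s[:,:,0]>40)
  w[(u-u0)**2+(v-v0)**2>121]=0
  return ((u*w).sum()/w.sum(),(v*w).sum()/w.sum()),round(w.sum()/.3)
def tri(a,b,pa,pb):
  ma,na=cen(a,*pa);mb,nb=cen(b,*pb);A=0;B=0
  for o,d in(ray('scene',ma),ray('top',mb)):
    d=d/np.linalg.norm(d);M=np.eye(3)-np.outer(d,d);A=A+M;B=B+M@o
  # scene height with xy tied to top view
  zs=np.linspace(.055,.09,71);r=[proj('scene',atz('top',mb,z))[0]-ma for z in zs];k=np.argmin([abs(x[1]) for x in r])
  print(na,nb,np.linalg.solve(A,B).round(4),'z by row',zs[k].round(4),r[k].round(2))
tri(cv2.imread('pics/scene0.png')[:,:,::-1],cv2.imread('pics/top0.png')[:,:,::-1],(260,227),(303,221))
for i in range(3):tri(grab_frame('scene'),grab_frame('top'),(248,210),(275,210))
```

```text
97 114 [ 0.4521 -0.1647  0.0726] z by row 0.0725 [-0.05  0.05]
75 112 [ 0.482  -0.0849  0.0712] z by row 0.0715 [-0.34 -0.04]
75 112 [ 0.4819 -0.0849  0.0712] z by row 0.0715 [-0.34 -0.04]
75 112 [ 0.4819 -0.085   0.0712] z by row 0.0715 [-0.33 -0.04]
```

The head's height suggests it's up: 71 mm now against 72.5 mm before, where a stuck plunger would read about 66.5 mm. A light touch from above at 76 mm will settle it.

Request:
apply_moves:
  steps:
    - [0,[0,-0.04,0],[0,0,0]]
    - [0,[-0.006,-0.04,0],[0,0,0]]
    - [0,[-0.01,-0.04,0],[0,0,0]]
    - [0,[-0.01,-0.04,0],[0,0,0]]
    - [0,[-0.01,-0.04,0],[0,0,0]]
    - [0,[-0.01,-0.023,0],[0,0,0]]
    - [0,[0,0,0.04],[0,0,0]]
    - [0,[0,0,0.04],[0,0,0]]
    - [0,[0,0,0.01],[0,0,0]]
    - [0,[0,0,0.005],[0,0,0]]
    - [0,[0,0,0.005],[0,0,0]]
    - [0,[0,0,0],[0,0,0]]
    - [0,[0,0,0],[0,0,0]]
    - [0,[0,0,0],[0,0,0]]

```text
time_s: 11.05
tcp_pos: [0.4829, -0.0859, 0.0775]
orientation: [-180.0, 0.1, 180.0]
wrist_force: [-1.1, 0.3, 4.0]
gripper_width: 0.0002
gripper_force: 2.0
```

Contact is 4 N at 77.5 mm, so the plunger is fully up and locked. Retracting.

Request:
apply_moves:
  steps:
    - [0,[0,0,-0.01],[0,0,0]]
    - [0,[0,0,-0.03],[0,0,0]]
    - [0,[0,0,-0.04],[0,0,0]]
    - [0,[0.02,0.04,-0.02],[0,0,0]]
    - [0,[0.02,0.045,0],[0,0,0]]
    - [0,[0,0.045,0],[0,0,0]]
    - [0,[0,0.045,0],[0,0,0]]
    - [0,[0,0,0],[0,0,0]]
    - [0,[0,0,0],[0,0,0]]
    - [0,[0,0,0],[0,0,0]]
    - [0,[0,0,0],[0,0,0]]

```text
time_s: 12.15
tcp_pos: [0.4424, 0.0875, 0.1763]
orientation: [-180.0, -0.0, 179.8]
wrist_force: [0.6, -0.7, 0.1]
gripper_width: 0.0003
gripper_force: 0.0
```

Run:
```python
from ang import *
a=ang(grab_frame('top'));print(a)
if len(a)==3 and abs(a[0][0]-2.7)<1.2: print(bot.close_job())
```

```text
[(2.7, 0.042, 7), (47.2, 0.043, 7), (92.0, 0.043, 7)]
the job is handed in; nothing more can be done
None
```

The table is indexed one notch clockwise (about 44.4° measured from the top camera, within the notch's play), the plunger is fully up (4 N touch at 77.5 mm), the arm is clear, and the job is handed in at about 12 s; the hand-in returned no verdict.

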